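# Latch the green torch case in the welding booth

## Task

Fasten the green case: tip its brass wire loop over so that it drops behind the hook-shaped keeper on the lid, then swing its red lever over and press it fully down so that it snaps past centre and stays shut, holding the lid. Leave the grey case unlatched as it is, and do not shift the pliers or the bracket.

Things in the scene. Friction and masses are not known exactly. Their poses are not given: they have to be found in the camera images.
- green_case: Green split carrying case standing on its hinge spine, fixed: 140 mm along x, y from -85 to +107 mm, flat top 110 mm high, one draw latch across the seam on top, working in the plane x = 0. Origin at table level straight below the lever's pivot (pivot 122 mm up, axle along x); z up; +y points from the lever to the keeper. The spring-loaded lid half (y > 21 mm) stands 7 mm ajar.
- green_lever_tip (a point): Free end of the red lever, on its mid-plane: a flat bar 24 mm wide (along the case's x), 5 mm thick, reaching 60 mm from its pivot. Starts open, leaning 20 to 35 degrees from upright towards the keeper (+y); shut, it lies flat with this point at y = -60 mm, 122 mm above the table.
- green_lever (a joint): Angle of the red lever: 0 = flat (shut, pointing to -y; a stop), pi/2 = upright, about 1.9 to 2.2 at the start (open). It stays where it is left. With the loop hooked, closing takes 2 to 4 N at the tip until some 0.3 rad before flat; past that it pulls itself down.
- green_loop_bar (a point): Middle of the cross bar at the brass wire loop's free end: bar 38 mm long along the case's x, 5 mm thick. The loop's arms are 68 mm long, 38 mm apart, and hinge on a pin in the lever 22 mm from the lever's pivot; the loop passes freely round the lever and its tip. It starts tipped back, 10 to 35 degrees from upright away from the keeper (-y), the bar about 210 mm above the table.
- green_loop (a joint): Angle of the loop against the lever, about 4.0 at the start (resting on its stop), falling as it tips to the keeper. The hinge is free: pushed past upright towards +y, the loop falls by itself on the lid, its bar 5 to 25 mm beyond the keeper; closing the lever then drags the bar back under the keeper's lip.
- green_keeper (a point): Seat of the bar in the steel keeper on the lid: where the bar's middle belongs when latched, 6 mm above the lid's top, 45 mm along the case's +y from the lever's pivot with the lid shut (7 mm more while ajar). Axes as the case's. An upright 20 mm wide and 12 mm high stands just on the -y side of this point; its 3 mm lip overhangs it by 4.5 mm to +y.
- grey_lever_tip (a point): Free end of the black lever of the grey case beside it, built alike and also open: leave alone.
- grey_loop_bar (a point): Middle of the cross bar of the grey case's tipped-back brass loop: leave alone.
- pliers: Loose pliers with red grips lying on the table, 170 mm long along x, 68 mm wide, 16 mm high; origin at table level near the pivot. Leave alone.
- bracket: Loose bent aluminium angle bracket, 60 by 90 mm, 50 mm high; origin under its middle. Leave alone.

How it is judged (in metres and radians):
On the way:
1. the loop's bar lies behind the keeper, low on the lid (z of green_loop_bar in the frame of green_keeper between -0.012 and 0.007 m and x of green_loop_bar in the frame of green_keeper between -0.01 and 0.01 m and y of green_loop_bar in the frame of green_keeper between -0.004 and 0.04 m), for 0.2 s.
At the end, for the whole second after the job is handed in: The green loop's bar sits in the keeper (within 5 to 6 mm of the seat along y, below the lip, within 10 mm sideways) and the red lever lies flat pointing away from the keeper (its tip less than 8 mm above its flat position), staying so by itself (z of green_loop_bar in the frame of green_keeper between -0.012 and 0.007 m and x of green_loop_bar in the frame of green_keeper between -0.01 and 0.01 m and y of green_loop_bar in the frame of green_keeper between -0.005 and 0.006 m and z of green_lever_tip in the frame of green_case below 0.13 m and y of green_lever_tip in the frame of green_case below -0.05 m); the robot touches nothing.
It fails at once if the grey case's lever is moved by more than 20 mm (distance of grey_lever_tip from where it was at the start of the episode above 0.02 m).
It fails at once if the grey case's loop is moved by more than 20 mm (distance of grey_loop_bar from where it was at the start of the episode above 0.02 m).
It fails at once if the pliers are shifted by more than 30 mm (distance of pliers from where it was at the start of the episode above 0.03 m).
It fails at once if the bracket is shifted by more than 30 mm (distance of bracket from where it was at the start of the episode above 0.03 m).
It also fails if it takes over 43 s, if anything falls off the work surface, if the arm or the gripper's body presses on something with over 40 N, if the wrist force passes 120 N, or if a joint passes its speed limit or range.

## Robot

A 6-joint arm with a two-finger parallel gripper is mounted at the origin on the work surface. World frame = base frame: x ahead of the robot, y to its left, z up, the work surface at z = 0. Lengths are in m, angles in degrees, forces in N, time in s.
With the tool pointing down it reaches from about 0.25 to 0.725 m from the base axis. Payload 9.7 kg.
Tool frame: the origin (TCP) lies at the very end of the fingers, on their centre line; the grasp point (between the pads) lies 19 mm behind it (bot.pinch_z is the distance from the TCP to the grasp point, in m); x points along the fingers, z is the direction in which the jaws open and shut, and the axes are right-handed (so a half turn about x gives the same grasp; the last joint's range is limited). The gripper opens to 85 mm and grips with 20 to 120 N. Pads are 22 mm wide; open, the fingers measure 114 mm over their backs; the gripper's body (76 mm by 85 mm) begins 54 mm behind the grasp point. The pads swing forward as they close: fully open they stand 13 mm farther back than shut.
Start: joints at [-66.75, 4.979, 10.078, 95.1, 0, 90], TCP at [0.217, -0.505, 0.231] pointing down, gripper open.
Joint ranges: [-179.16, 179.16], [-48.56, 103.87], [-65.8, 70.77], [-126.05, 130.52], [-82.76, 87.17], [-180, 180]. Speed limits (degrees/s): [127.2, 127.2, 147.25, 180, 180, 180].

## Interface

Orientations are given as [roll, pitch, yaw] about the fixed x, y, z axes, in that order (R = Rz(yaw) Ry(pitch) Rx(roll)).
In Python, from workcell import bot gives the robot as it stands.
- The arm moves only by the tool play_rows, never from a script. Its argument "rows" is a list of rows, each a list of 3 entries, a list of its own where there are three numbers: the shift along the tool's x, y, z in cm, then the turn about the tool's x in degrees, then the finger opening in cm, from 0 to 8.54. A call has 1 to 12 rows; each row is the pose to reach, as a shift and turn from the pose commanded when the call began, along the tool's axes at that moment; what a row does not reach only later rows make up. A row lasts 1/12 s, in which the tool goes at most 41.7 mm and 7.16 degrees, less where a joint would pass 70% of its speed; a pose out of reach is approached as far as the arm can. A call with a gripper value outside its range is refused whole. The fingers move at their own pace and stop on an object; "squeeze" is the grip in N (left out, the last holds). Time passes only in rows, so rows that repeat a pose let the fingers close. It gives the time, the measured TCP pose, the force and the opening at its end, in the units of the state.
- bot.get_obs(): the state, without advancing time (a new reading comes with each control period).
- bot.camera(name): name is "side" or "top"; returns (picture, depth): 400x640x3 uint8, blue, green, red; 400x640 float32, m along the optical axis (not along the pixel's ray), 0 where there is no reading.
- bot.camera_model(name): a dict with "fx", "fy", "cx", "cy" (pixels), "origin" and "attitude" of the camera in the world. Camera axes: x right, y down, z forward; pixel columns grow to the right and rows downward; lengths in m; the calibration is good to about 2 mm. A picture is of the moment at which its call begins. camera_model takes no time and is no camera call.
- bot.job_done(): hands the job in, once; it reports no verdict.
The state is a dict: "time": time; "q": joint angles; "qd": joint speeds; "joint_efforts": joint torques, N m; "ee_pos": TCP position; "tcp_rot": TCP orientation; "wrist_force": force on the tool from outside, world axes, zero at the start; "torque": the same for the moment, N m; "opening": finger opening in m.
Only numpy, scipy, OpenCV 4.12 (cv2) and the standard library are available. Lean on these libraries where they do the work, as an engineer would, in place of code of your own. Each camera call takes 0.05 s, during which the arm holds its last target.

## Working session

There is one attempt and no reset: what is moved stays moved. The work goes in short steps, Python scripts to look and compute and a tool call to move; the robot and the scene stay as the last step left them, time stands still between calls to the robot, and variables do not carry over. Pictures are saved under pics/ and viewed, and the job is handed in when it is done.

Besides the shell and the picture viewer there is one more tool, called after ">>>" as name([rows], argument=value, ...), one row to a line, values as JSON. play_rows: Moves the arm, as the interface text tells. Its arguments: {"type":"object","properties":{"rows":{"type":"array"},"squeeze":{"type":"number"}},"required":["rows"]}

```bash
ls; mkdir -p pics; cat > h.py <<'E'
import numpy as np, cv2
from workcell import bot
from scipy.spatial.transform import Rotation as R
E
python3 - <<'E'
from h import *
for n in("side","top"):
    im,d=bot.camera(n); cv2.imwrite(f"pics/{n}0.png",im); np.save(f"{n}0.npy",d)
    print(n,bot.camera_model(n))
o=bot.get_obs();print(o)
E
```

```text
pics
side {'fx': 463.97943866878416, 'fy': 463.97943866878416, 'cx': 315.50466856639713, 'cy': 196.29821583140398, 'origin': array([ 0.32028502, -0.68817935,  0.7757549 ]), 'attitude': array([-132.59555947,   -1.14843798,  -23.75240366])}
top {'fx': 456.85000589803235, 'fy': 456.85000589803235, 'cx': 321.0677639758905, 'cy': 202.97491887459037, 'origin': array([ 0.49407997, -0.01165248,  0.99222427]), 'attitude': array([-171.600384  ,    0.93168765,  -91.3019632 ])}
{'time': 0.1, 'q': array([-6.67523282e+01,  5.00917581e+00,  1.00402351e+01,  9.50982520e+01,
        4.35225039e-04,  9.00004243e+01]), 'qd': array([ 0.07479891, -0.04452967,  0.11755423,  0.00924978,  0.01014993,
       -0.07974615]), 'joint_efforts': array([ 1.28033429e-03, -5.21561444e+01,  4.65654230e+01,  1.60429819e-02,
        7.76960201e-05,  4.44161145e-06]), 'ee_pos': array([ 0.21701681, -0.50517141,  0.23065329]), 'tcp_rot': array([179.62930977,  89.93280586, 112.87655706]), 'wrist_force': array([-0.30699245, -0.53759636,  0.04581965]), 'torque': array([ 0.02754957,  0.02199169, -0.03019085]), 'opening': 0.08548110305495595}
```

View pics/side0.png

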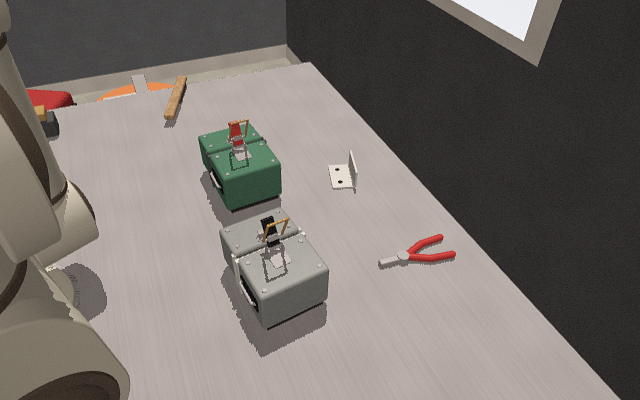

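View pics/top0.png

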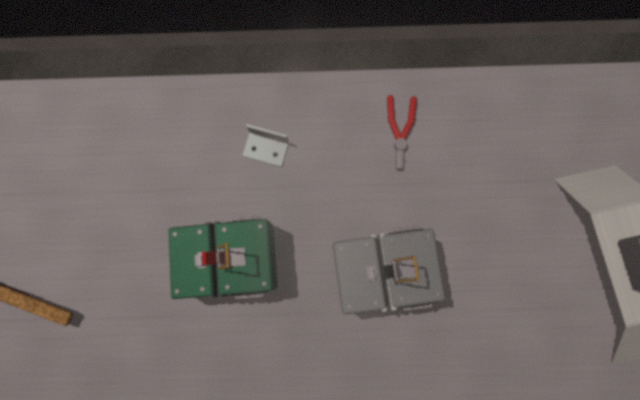

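The side view shows the green case at about (240,165) px with its lever red at (237,130). The grey case is at (275,265). In the top view the green case spans (170–272, 220–298) and its seam is at x≈212, so case +y points left in the image. I'll zoom in and measure next.

```bash
cat >> h.py <<'E'
def cam(n):
    m=bot.camera_model(n); return m,R.from_euler('xyz',m['attitude'],degrees=True).as_matrix(),np.array(m['origin'])
def onplane(n,u,v,z):
    m,A,o=cam(n); r=A@np.array([(u-m['cx'])/m['fx'],(v-m['cy'])/m['fy'],1]); return o+r*(z-o[2])/r[2]
def ray(n,u,v):
    m,A,o=cam(n); r=A@np.array([(u-m['cx'])/m['fx'],(v-m['cy'])/m['fy'],1]); return o,r/np.linalg.norm(r)
def tri(a,b):
    o1,r1=ray('side',*a);o2,r2=ray('top',*b)
    s=np.linalg.lstsq(np.c_[r1,-r2],o2-o1,rcond=None)[0]
    p,q=o1+s[0]*r1,o2+s[1]*r2
    return (p+q)/2,np.linalg.norm(p-q)
def cloud(n,d):
    m,A,o=cam(n); v,u=np.mgrid[:400,:640]
    P=np.stack([(u-m['cx'])/m['fx']*d,(v-m['cy'])/m['fy']*d,d],-1)
    return P@A.T+o
def proj(n,p):
    m,A,o=cam(n); c=A.T@(np.array(p)-o); return m['fx']*c[0]/c[2]+m['cx'],m['fy']*c[1]/c[2]+m['cy']
E
python3 - <<'E'
from h import *
im=cv2.imread('pics/top0.png'); d=np.load('top0.npy'); P=cloud('top',d)
hsv=cv2.cvtColor(im,cv2.COLOR_BGR2HSV)
g=(hsv[...,0]>60)&(hsv[...,0]<90)&(hsv[...,1]>90)
top=g&(abs(P[...,2]-.11)<.008)
print(top.sum(), np.median(P[...,2][g]))
u=top.astype(np.uint8)
pts=P[top][:,:2].astype(np.float32)
print(cv2.minAreaRect(pts*1000))
# red
s=cv2.imread('pics/side0.png'); hs=cv2.cvtColor(s,cv2.COLOR_BGR2HSV)
def red(h): return ((h[...,0]<6)|(h[...,0]>174))&(h[...,1]>150)
Ps=cloud('side',np.load('side0.npy'))
for n,h,PP,b in(('top',hsv,P,(150,200,290,310)),('side',hs,Ps,(200,100,290,210))):
    M=red(h); M2=np.zeros_like(M); M2[b[1]:b[3],b[0]:b[2]]=M[b[1]:b[3],b[0]:b[2]]
    v,uu=np.nonzero(M2); print(n,uu.min(),uu.max(),v.min(),v.max(),PP[M2].mean(0),PP[M2].max(0),PP[M2].min(0))
cv2.imwrite('pics/topz.png',cv2.resize(im[210:305,160:290],None,fx=6,fy=6,interpolation=2))
cv2.imwrite('pics/sidez.png',cv2.resize(s[110:215,190:290],None,fx=5.5,fy=5.5,interpolation=2))
E
```

```text
2047 0.10700927088373213
((520.1983642578125, 217.13580322265625), (132.9263458251953, 152.7269744873047), 3.407172679901123)
top 203 215 252 264 [0.52127306 0.20407702 0.16788587] [0.5321716  0.21248277 0.17921272] [0.51046057 0.19622401 0.1505634 ]
side 228 242 123 145 [0.51974898 0.18912567 0.15667913] [0.53263148 0.20789857 0.7757549 ] [ 0.32028502 -0.68817935  0.12602473]
```

View pics/topz.png

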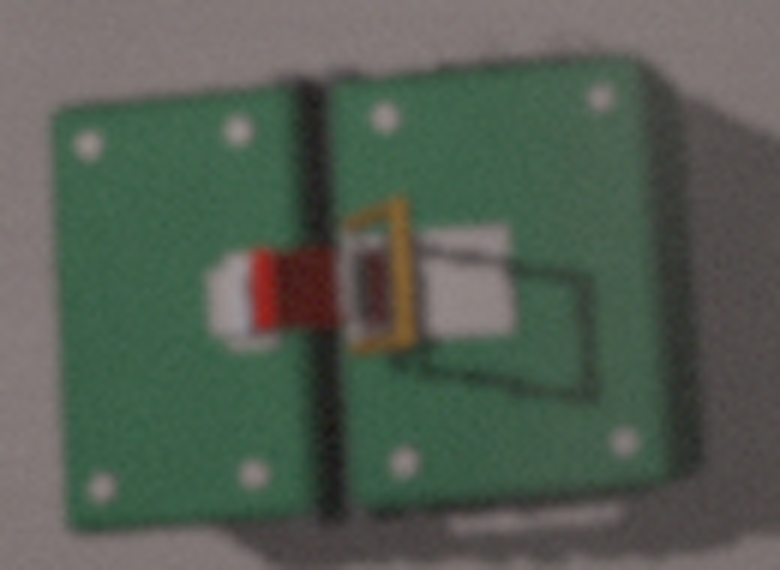

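View pics/sidez.png

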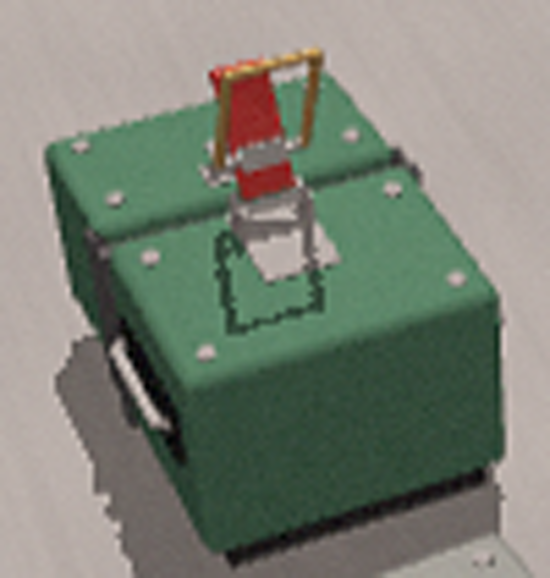

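In the top zoom the loop bar runs from (400,200) to (402,345), the lever tip is at (262,290), and the keeper is at about (230,300). The case corners are clear. In the side zoom the bar runs from (225,75) to (320,52).

```bash
python3 - <<'E'
from h import *
T=lambda x,y:(160+x/6-.42,210+y/6-.42); S=lambda x,y:(190+x/5.5-.41,110+y/5.5-.41)
for n,c in dict(LT=(55,105),LB=(72,528),RT=(640,60),RB=(668,488),seamT=(310,85),seamB=(334,515),r1=(88,145),r2=(100,487),r3=(600,97),r4=(624,441),r5=(238,131),r6=(254,473),r7=(385,117),r8=(403,462),keep=(213,300)).items():
    print(n,onplane('top',*T(*c),.11).round(4))
print('bar',tri(S(273,64),T(402,271)))
print('barends z.21',onplane('top',*T(400,200),.21),onplane('top',*T(405,345),.21))
print('tip',tri(S(240,68),T(255,290)))
print('plateR',onplane('top',*T(515,280),.112))
for z in (.175,.178):print('lever tip',onplane('top',*T(262,290),z))
E
```

```text
LT [0.5847 0.2974 0.11  ]
LB [0.4497 0.2885 0.11  ]
RT [0.5947 0.1071 0.11  ]
RB [0.4581 0.0989 0.11  ]
seamT [0.5892 0.2144 0.11  ]
seamB [0.452  0.2051 0.11  ]
r1 [0.5714 0.2864 0.11  ]
r2 [0.4624 0.2799 0.11  ]
r3 [0.583  0.1202 0.11  ]
r4 [0.473  0.1128 0.11  ]
r5 [0.5748 0.2377 0.11  ]
r6 [0.4656 0.2308 0.11  ]
r7 [0.5782 0.1899 0.11  ]
r8 [0.468  0.1833 0.11  ]
keep [0.5206 0.2448 0.11  ]
bar (array([0.52459858, 0.16313892, 0.20436984]), np.float64(0.00033030687231014067))
barends z.21 [0.54473511 0.1625758  0.21      ] [0.50364654 0.16083752 0.21      ]
tip (array([0.52190746, 0.21419162, 0.17176568]), np.float64(0.0010256282750947575))
plateR [0.5246464  0.14728747 0.112     ]
lever tip [0.52125434 0.21133839 0.175     ]
lever tip [0.52115459 0.2105198  0.178     ]
```

```bash
cat >> h.py <<'E'
ORG=np.array([.5215,.187,0]); YAW=3.5
C=R.from_euler('z',YAW,degrees=True).as_matrix()
def W(y,z,x=0): return ORG+C@np.array([x,y,z])
def rel(pts):
    o=bot.get_obs(); A=R.from_euler('xyz',o['tcp_rot'],degrees=True).as_matrix()
    ax=C.T@A
    print('t',o['time'],'case pos mm',(C.T@(o['ee_pos']-ORG)*1000).round(1),'F',(C.T@o['wrist_force']).round(1),'q',o['q'].round(1),'open',o['opening'])
    print('tool axes in case (cols):\n',ax.round(3))
    zc=ax[:,2]; 
    for t in(1,-1):
        # turn about tool x aligning tool z with +-case x
        v=A.T@(C@np.array([t,0,0])); print('turn',np.degrees(np.arctan2(-v[1],v[2])).round(1))
    for p in pts: print(p,(A.T@(W(*p)-o['ee_pos'])*100).round(2))
E
python3 - <<'E'
from h import *
rel([(-.06,.31),(-.06,.2)])
print(bot.get_obs()['ee_pos'],W(-.06,.31))
E
```

```text
t 0.1 case pos mm [-346.2 -672.3  230.7] F [-0.3 -0.5  0. ] q [-66.8   5.   10.   95.1   0.   90. ] open 0.08548110305495595
tool axes in case (cols):
 [[-0.     0.941  0.338]
 [ 0.001  0.338 -0.941]
 [-1.     0.    -0.001]]
turn -70.3
turn 109.7
(-0.06, 0.31) [ -7.88  53.27 -45.94]
(-0.06, 0.2) [  3.12  53.27 -45.93]
[ 0.21701681 -0.50517141  0.23065329] [0.52516291 0.12711191 0.31      ]
```

>>> play_rows([
  [[-4,0,0],0,0],
  [[-8,0,0],0,0],
  [[-8,2,-2],-7,0],
  [[-8,5,-4],-14,0],
  [[-8,8,-7],-21,0],
  [[-8,11,-9],-28,0],
  [[-8,14,-12],-35,0],
  [[-8,17,-14.5],-42,0],
  [[-8,20,-17],-49,0],
  [[-8,23,-20],-56,0],
  [[-8,26,-22.5],-63,0],
  [[-8,28,-24],-70,0],
], squeeze=30)

```text
time: 1.1
ee_pos: [0.3802, -0.1714, 0.3114]
tcp_rot: [39.3, 90.0, 43.0]
wrist_force: [-0.1, 0.1, -0.7]
opening: 0.0001
```

```bash
python3 - <<'E'
from h import *
rel([(-.06,.31),(-.06,.192),(-.045,.192)])
E
```

```text
t 1.1 case pos mm [-163.  -349.1  311.4] F [-0.1  0.1 -0.7] q [-24.3 -10.3   4.4 104.8   0.   62. ] open 5.5742355728064677e-05
tool axes in case (cols):
 [[ 0.    -0.003  1.   ]
 [ 0.     1.     0.003]
 [-1.     0.     0.   ]]
turn 0.2
turn -179.8
(-0.06, 0.31) [ 0.16 28.86 16.38]
(-0.06, 0.192) [11.96 28.85 16.38]
(-0.045, 0.192) [11.96 30.35 16.38]
```

>>> play_rows([
  [[0,3.5,2],0,0],
  [[0,7,4],0,0],
  [[0,10.5,6],0,0],
  [[0,14,8],0,0],
  [[0,17.5,10],0,0],
  [[0,21,12],0,0],
  [[0,24.5,14],0,0],
  [[0,27.5,15.6],0,0],
  [[0,28.9,16.4],0,0],
  [[3,28.9,16.4],0,0],
  [[6,28.9,16.4],0,0],
  [[6,28.9,16.4],0,0],
])

```text
time: 2.1
ee_pos: [0.5251, 0.1236, 0.2446]
tcp_rot: [-169.7, 89.4, -166.4]
wrist_force: [-0.5, -0.6, -1.5]
opening: -0.0002
```

```bash
python3 - <<'E'
from h import *
rel([(-.06,.192),(-.045,.192),(.035,.192)])
for n in("side","top"):
    im,d=bot.camera(n); 
    c=im[90:215,170:300] if n=='side' else im[190:310,150:310]
    cv2.imwrite(f"pics/{n}1.png",cv2.resize(c,None,fx=4.5,fy=4.5,interpolation=2))
E
```

```text
t 2.1 case pos mm [ -0.3 -63.5 244.6] F [-0.6 -0.6 -1.5] q [13.2  4.4 11.  97.1 -0.  99.9] open -0.00017746608958235557
tool axes in case (cols):
 [[-0.01   0.003  1.   ]
 [-0.002  1.    -0.003]
 [-1.    -0.002 -0.01 ]]
turn -0.2
turn 179.8
(-0.06, 0.192) [5.26 0.36 0.08]
(-0.045, 0.192) [5.26 1.86 0.07]
(0.035, 0.192) [5.24 9.86 0.05]
```

View pics/side1.png

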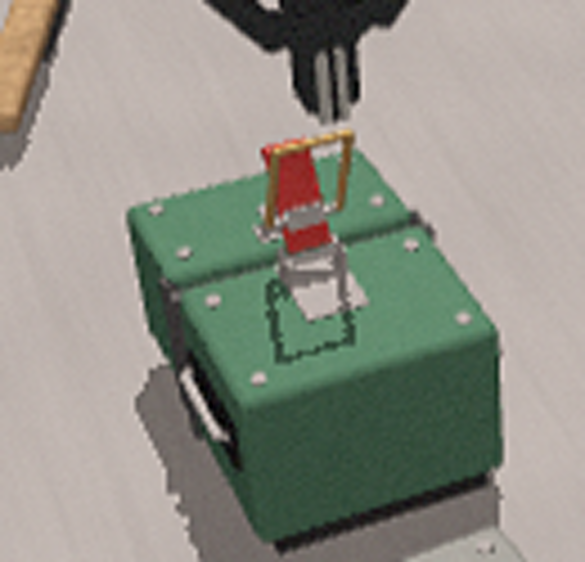

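View pics/top1.png

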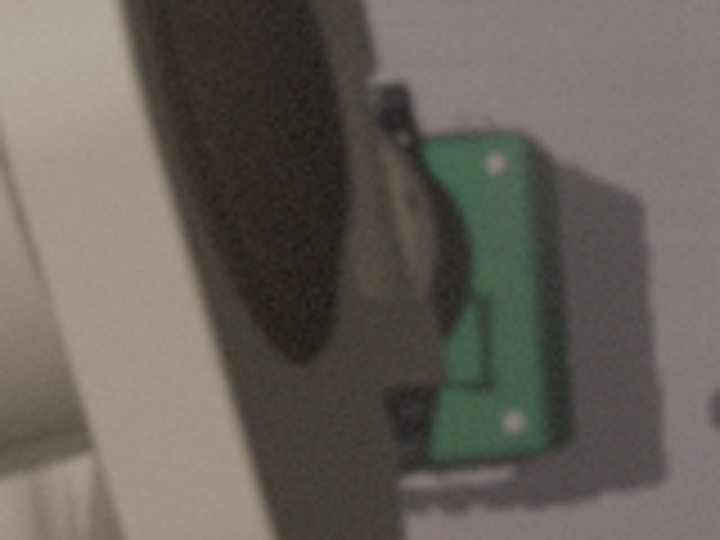

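```bash
python3 - <<'E'
from h import *
o=bot.get_obs(); print(proj('side',o['ee_pos']), proj('side',W(-.0235,.203)), 'bar seen',170+313/4.5,90+142/4.5,'tip seen',170+333/4.5,90+118/4.5)
E
```

```text
(np.float64(243.66493982542875), np.float64(111.9488674146919)) (np.float64(238.57363121220712), np.float64(121.81180213118562)) bar seen 239.55555555555554 121.55555555555556 tip seen 244.0 116.22222222222223
```

>>> play_rows([
  [[2.6,0,0],0,0],
  [[5.2,0.3,0],0,0],
  [[5.2,1.3,0],0,0],
  [[5.2,2.3,0],0,0],
  [[5.2,3.3,0],0,0],
  [[5.2,4.3,0],0,0],
  [[5.2,5.3,0],0,0],
  [[5.2,6.3,0],0,0],
  [[5.2,7.2,0],0,0],
  [[5.2,8.0,0],0,0],
  [[5.2,8.8,0],0,0],
  [[5.2,9.4,0],0,0],
])

```text
time: 3.2
ee_pos: [0.5215, 0.2184, 0.1992]
tcp_rot: [177.3, 90.0, -179.4]
wrist_force: [-1.1, 0.2, -0.3]
opening: -0.0002
```

```bash
python3 - <<'E'
from h import *
rel([(-.06,.192),(.035,.192),(.06,.24)])
for n in("side",):
    im,d=bot.camera(n); 
    c=im[90:215,170:300] if n=='side' else im[190:310,150:310]
    cv2.imwrite(f"pics/{n}2.png",cv2.resize(c,None,fx=4.5,fy=4.5,interpolation=2))
E
```

```text
t 3.2 case pos mm [  1.9  31.3 199.2] F [-1.1  0.3 -0.3] q [ 22.7   6.6   8.2  91.7   0.  109.4] open -0.00017709043627592538
tool axes in case (cols):
 [[-0.     0.004  1.   ]
 [ 0.     1.    -0.004]
 [-1.     0.    -0.   ]]
turn -0.2
turn 179.8
(-0.06, 0.192) [ 0.72 -9.13 -0.16]
(0.035, 0.192) [ 0.72  0.37 -0.19]
(0.06, 0.24) [-4.08  2.87 -0.21]
```

View pics/side2.png

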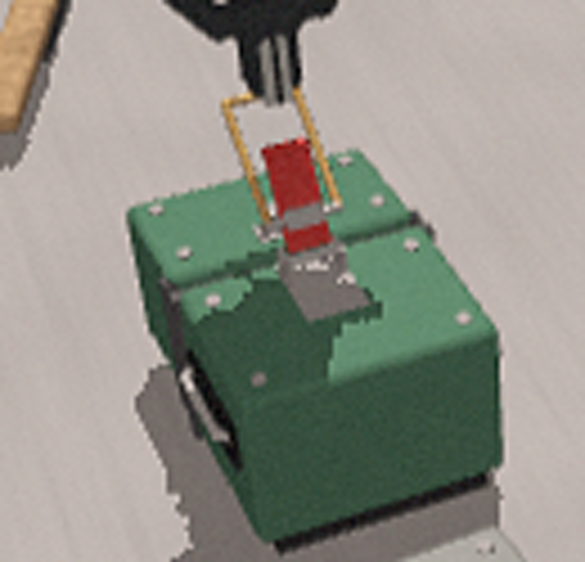

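The finger has carried the bar past upright, and the loop now leans to +y (bar near (260,100) zoom). I'll wait a moment and look again.

>>> play_rows([
  [[-2,1,-0.2],0,0],
  [[-4,2,-0.2],0,0],
  [[-4,3,-0.2],0,0],
  [[-4,3,-0.2],0,0],
  [[-4,3,-0.2],0,0],
  [[-4,3,-0.2],0,0],
])

```text
time: 3.75
ee_pos: [0.5178, 0.2467, 0.2383]
tcp_rot: [-150.9, 89.9, -147.6]
wrist_force: [0.3, -0.3, 0.1]
opening: -0.0002
```

```bash
python3 - <<'E'
from h import *
rel([(.05,.165)])
for n in("side",):
    im,d=bot.camera(n); 
    c=im[90:215,170:300] if n=='side' else im[190:310,150:310]
    cv2.imwrite(f"pics/{n}3.png",cv2.resize(c,None,fx=4.5,fy=4.5,interpolation=2))
E
```

```text
t 3.75 case pos mm [-1.000e-01  5.990e+01  2.383e+02] F [ 0.2 -0.4  0.1] q [ 25.5   8.5  14.8  96.3  -0.  112.2] open -0.000179586875900899
tool axes in case (cols):
 [[-0.001  0.004  1.   ]
 [-0.001  1.    -0.004]
 [-1.    -0.001 -0.001]]
turn -0.3
turn 179.7
(0.05, 0.165) [ 7.33 -0.98  0.02]
```

View pics/side3.png

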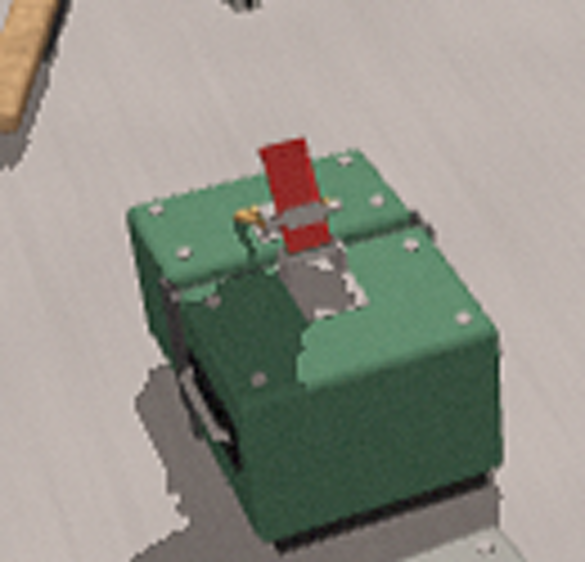

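```bash
python3 - <<'E'
from h import *
z=lambda p:((p[0]-170)*4.5,(p[1]-90)*4.5)
for y in(.05,.06,.07,.075):
  print(y,z(proj('side',W(y,.113,-.019))),z(proj('side',W(y,.113,.019))))
print('keeper',z(proj('side',W(.052,.116,0))),'uprt top',z(proj('side',W(.049,.122,-.01))))
for a in(20,27,35):
  print(a,z(proj('side',W(.06*np.sin(np.radians(a)),.122+.06*np.cos(np.radians(a))))))
E
```

```text
0.05 (np.float64(242.5855182993775), np.float64(224.18651754747611)) (np.float64(309.5596547291012), np.float64(206.40325608227462))
0.06 (np.float64(236.47899585886356), np.float64(214.38311620146845)) (np.float64(303.1436664348008), np.float64(196.81486684549017))
0.07 (np.float64(230.44226875252713), np.float64(204.6917641731673)) (np.float64(296.8001627061535), np.float64(187.33480234329977))
0.075 (np.float64(227.44970557669188), np.float64(199.8875080434662)) (np.float64(293.6552097786378), np.float64(182.63481982818584))
keeper (np.float64(274.4385761854577), np.float64(208.72756299632906)) uprt top (np.float64(257.39437842942095), np.float64(207.1418698328191))
20 (np.float64(282.7843879147491), np.float64(140.38798246320098))
27 (np.float64(278.87303247528087), np.float64(138.60828661936392))
35 (np.float64(274.9842552460715), np.float64(138.68359955627162))
```

The brass corner at (240,213) zoom fits the bar lying on the lid at about y≈67 mm, beyond the keeper. Next I bring the finger down on the +y side of the lever and push it over.

>>> play_rows([
  [[3.3,-0.5,0],0,0],
  [[6.5,-0.5,0],0,0],
  [[7.0,-0.5,0],0,0],
  [[7.0,-1.3,0],0,0],
  [[7.0,-2.1,0],0,0],
  [[7.0,-2.9,0],0,0],
  [[7.0,-3.7,0],0,0],
  [[7.0,-4.5,0],0,0],
  [[7.0,-5.3,0],0,0],
  [[7.0,-6.0,0],0,0],
  [[7.0,-6.3,0],0,0],
  [[7.0,-6.3,0],0,0],
])

```text
time: 4.8
ee_pos: [0.5217, 0.1837, 0.1694]
tcp_rot: [57.1, 90.0, 60.3]
wrist_force: [0.2, 1.7, 1.8]
opening: 0.0002
```

```bash
python3 - <<'E'
from h import *
rel([(-.019,.162),(-.0328,.1502),(-.0386,.138),(-.041,.123)])
for n in("side",):
    im,d=bot.camera(n); 
    c=im[90:215,170:300] if n=='side' else im[190:310,150:310]
    cv2.imwrite(f"pics/{n}4.png",cv2.resize(c,None,fx=4.5,fy=4.5,interpolation=2))
E
```

```text
t 4.8 case pos mm [ -0.   -3.3 169.4] F [0.3 1.7 1.8] q [ 19.4   4.5   2.8  88.2   0.  106.2] open 0.00019340137173098546
tool axes in case (cols):
 [[ 0.     0.005  1.   ]
 [ 0.     1.    -0.005]
 [-1.     0.     0.   ]]
turn -0.3
turn 179.7
(-0.019, 0.162) [ 0.74 -1.57  0.01]
(-0.0328, 0.1502) [ 1.92 -2.95  0.02]
(-0.0386, 0.138) [ 3.14 -3.53  0.02]
(-0.041, 0.123) [ 4.64 -3.77  0.02]
```

View pics/side4.png

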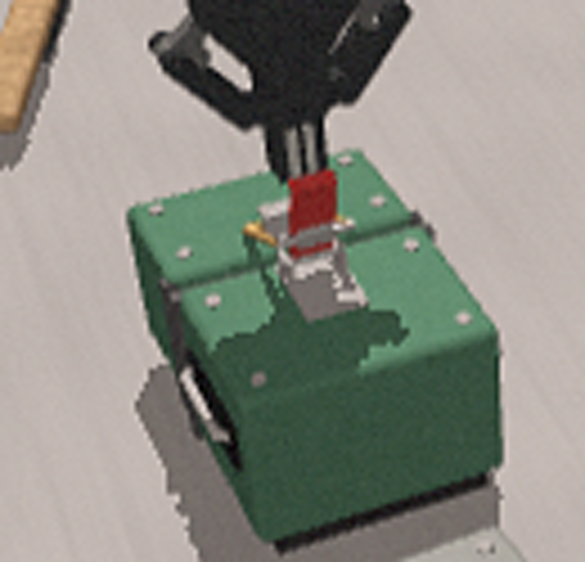

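The red lever is past upright at (312,210) zoom. The bar's brass corner has moved back to about (250,230), roughly y≈50 mm, which is at the keeper. The force is about 2 N, so I'll keep pressing.

>>> play_rows([
  [[0.3,-0.8,0],0,0],
  [[0.7,-1.5,0],0,0],
  [[1.3,-2.3,0],0,0],
  [[1.9,-2.9,0],0,0],
  [[2.5,-3.3,0],0,0],
  [[3.1,-3.5,0],0,0],
  [[3.7,-3.7,0],0,0],
  [[4.2,-3.8,0],0,0],
  [[4.5,-3.8,0],0,0],
  [[4.7,-3.8,0],0,0],
  [[4.7,-3.8,0],0,0],
])

```text
time: 5.77
ee_pos: [0.5235, 0.1459, 0.1242]
tcp_rot: [-33.3, 89.9, -30.0]
wrist_force: [-6.6, -4.7, 14.6]
opening: -0.0004
```

```bash
python3 - <<'E'
from h import *
rel([(-.041,.123)])
for n in("side",):
    im,d=bot.camera(n); 
    c=im[90:215,170:300] if n=='side' else im[190:310,150:310]
    cv2.imwrite(f"pics/{n}5.png",cv2.resize(c,None,fx=4.5,fy=4.5,interpolation=2))
E
```

```text
t 5.7667 case pos mm [ -0.5 -41.1 124.2] F [-6.9 -4.3 14.6] q [ 1.560e+01  3.200e+00 -3.600e+00  8.310e+01 -1.000e-01  1.024e+02] open -0.0003765871888380596
tool axes in case (cols):
 [[ 0.001  0.005  1.   ]
 [-0.001  1.    -0.005]
 [-1.    -0.001  0.001]]
turn -0.3
turn 179.7
(-0.041, 0.123) [0.12 0.01 0.05]
```

View pics/side5.png

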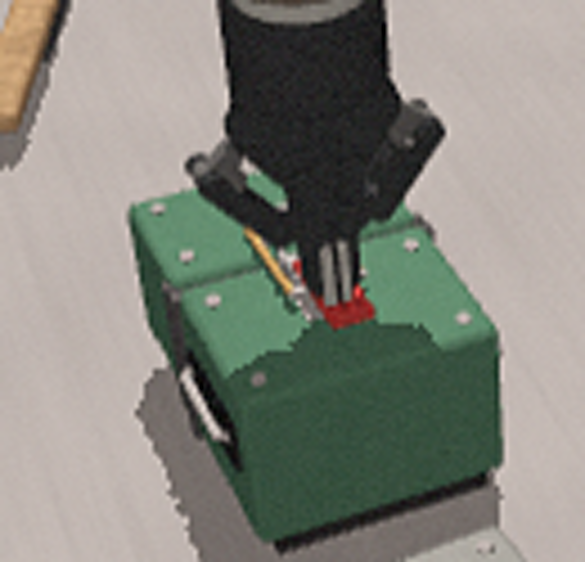

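The lever lies flat under the finger with 14.6 N on it, and the seam has closed. I'll lift off and check from both cameras.

>>> play_rows([
  [[-1,0,0],0,0],
  [[-3,0,0],0,0],
  [[-6,0,0],0,0],
  [[-9,0,0],0,0],
  [[-12,0,0],0,0],
  [[-15,0,0],0,0],
  [[-15,0,-4],0,0],
  [[-15,0,-8],0,0],
  [[-15,0,-12],0,0],
  [[-15,0,-16],0,0],
  [[-15,0,-18],0,0],
  [[-15,0,-18],0,0],
])

```text
time: 6.82
ee_pos: [0.341, 0.136, 0.2737]
tcp_rot: [25.6, 89.9, 28.9]
wrist_force: [-0.3, -0.7, -0.4]
opening: 0.0
```

```bash
python3 - <<'E'
from h import *
rel([])
for n in("side","top"):
    im,d=bot.camera(n); 
    c=im[90:215,170:300] if n=='side' else im[190:310,150:310]
    cv2.imwrite(f"pics/{n}6.png",cv2.resize(c,None,fx=4.5,fy=4.5,interpolation=2))
E
```

```text
t 6.8167 case pos mm [-183.3  -39.9  273.7] F [-0.3 -0.7 -0.4] q [ 21.7 -18.5  -6.3 102.    0.  108.4] open 2.3853440206976963e-05
tool axes in case (cols):
 [[ 0.002  0.003  1.   ]
 [ 0.001  1.    -0.003]
 [-1.     0.001  0.002]]
turn -0.2
turn 179.8
```

View pics/side6.png

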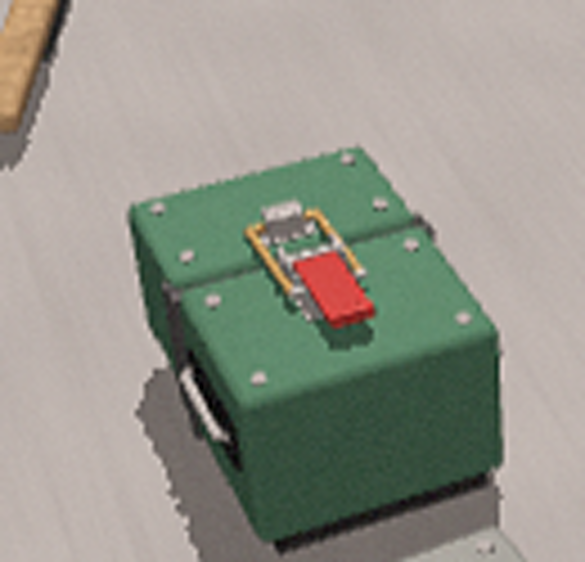

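View pics/top6.png

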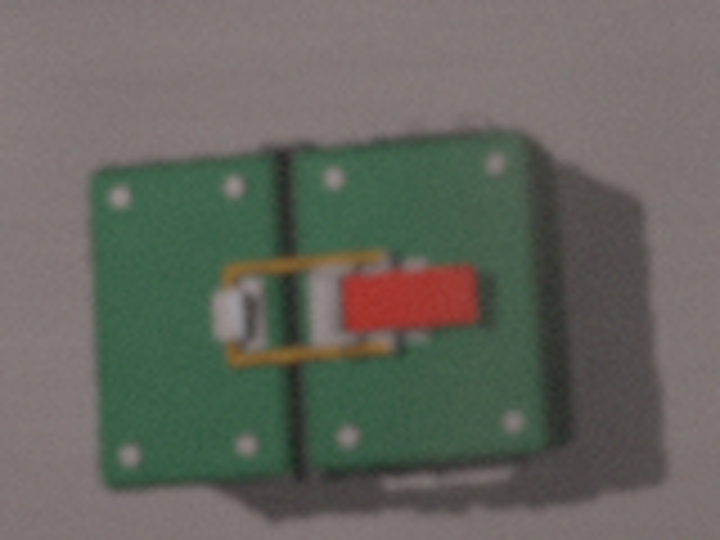

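The top view shows the loop's bar at x≈229 zoom, under the keeper's lip. The lever lies flat and its tip is at (478,293). I'll check the numbers and hand in.

```bash
python3 - <<'E'
from h import *
T=lambda x,y:(150+x/4.5-.39,190+y/4.5-.39)
c=lambda p:(C.T@(p-ORG)*1000).round(1)
for q,z in(((229,267),.116),((233,360),.116),((479,294),.1245)): print(c(onplane('top',*T(*q),z)))
S=lambda x,y:(170+x/4.5-.39,90+y/4.5-.39)
p,e=tri(S(352,316),T(479,294)); print('tip',c(p),e)
print(bot.get_obs()['wrist_force']); print(bot.job_done())
E
```

```text
[ 21.7  44.7 116. ]
[-17.7  44.8 116. ]
[  0.9 -62.3 124.5]
tip [  0.5 -62.2 124.3] 0.0007824217447950037
[ 1.03019616 -0.09311322 -0.87487029]
the job is handed in; nothing more can be done
None
```

The green case is latched: the loop's bar sits in the keeper and the red lever lies flat by itself. I handed the job in at about 7 s of the 43 s allowed.

I pushed the brass loop past upright with the closed fingers, and it fell behind the keeper. Then I swung the red lever over and pressed it flat with about 15 N, and backed the arm off.

Last checks, taken with the arm clear, in the green case's frame:
- **Bar:** at y ≈ 44.8 mm against a seat at 45 mm, and about 2 mm off centre sideways. Its height was assumed at 116 mm to get this, so height was not measured separately.
- **Lever tip:** at y ≈ -62 mm and 124 mm high on its top face, which agrees with lying flat. It stayed there without the arm.
- **Robot:** the fingers touched nothing, with about 1 N on the wrist, which is sensor noise.
- **Other things:** the arm never went near the grey case, the pliers or the bracket. I did not re-measure their positions at the end.

No check failed. One small disagreement was in the side camera, where points appeared about 1–4 pixels off their computed positions.

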